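# Split cartons into two equal loads on a locked pan balance, then free its beam

### The arm

A 7-joint arm with a two-finger parallel gripper is mounted at the origin on the work surface. World frame = base frame: x ahead of the robot, y to its left, z up, the work surface at z = 0. Lengths are in m, angles in rad, forces in N, time in s.
With the tool pointing down it reaches from about 0.425 to 1.025 m from the base axis. Payload 9.4 kg.
Tool frame: the origin (TCP) lies at the very end of the fingers, on their centre line; the grasp point (between the pads) lies 19 mm behind it; z points along the fingers, y is the line along which they close (so a half turn about z gives the same grasp; the last joint's range is limited). The gripper opens to 93 mm and grips with 3 to 60 N. Pads are 15 mm wide; open, the fingers measure 128 mm over their backs; the gripper's body (75 mm by 188 mm) begins 65 mm behind the grasp point.
Start: joints at [1.04, 0.599, -0.003, 1.599, 0.002, 0.943, -0.08], TCP at [0.318, -0.652, 0.219] pointing down, gripper open.
Joint ranges: [-2.57, 2.57], [-0.35, 1.97], [-1.29, 1.29], [0.11, 2.56], [-1.05, 4.19], [0.11, 1.86], [-2.63, 2.63]. Speed limits (rad/s): [2.22, 2.22, 3.01, 3.01, 3.14, 3.14, 3.14].

### API

Orientations are given as a unit quaternion [w, x, y, z].
In Python, from bench import arm gives the robot as it stands. The module is installed in compiled form; this text tells all that it offers.
- The arm moves only by the shell command python3 -m creep 'ROWS' [FORCE]. ROWS is JSON, a list of rows, each an object with "dp": the shift along the tool's x, y, z in m, a list of three; "roll": the turn about the tool's z in rad; "jaw": the opening, from 0 (shut) to 1 (fully open). In form: [{"dp": [dx, dy, dz], "roll": roll, "jaw": jaw}, ...]. A call has 1 to 8 rows; each row shifts and turns the commanded pose from where the row before left it, along the tool's axes as they then stand; what a row does not reach is not made up. A row lasts 1/12 s, in which the tool goes at most 41.7 mm and 7.16 degrees, less where a joint would pass 70% of its speed; a pose out of reach is approached as far as the arm can. A call is refused whole if a number of a shift passes 0.0417 or a number of a turn 0.125, either way. A call with a gripper value outside its range is refused whole. The fingers move at their own pace and stop on an object; FORCE is the grip in N (left out, the last holds). Time passes only in rows, so rows that do not move let the fingers close. It gives the time, the measured TCP pose, the force, the opening and the grip force at its end, in the units of the state.
- arm.sense(): the state, without advancing time (a new reading comes with each control period).
- arm.grab_frame(name): name is "side" or "top"; returns a dict with "img" (384x512x3 uint8, blue, green, red), "K" (3x3 intrinsics, pixels), "T" (4x4, takes a point from camera to world coordinates). Camera axes: x right, y down, z forward; pixel columns grow to the right and rows downward; lengths in m; the calibration is good to about 2 mm. A picture is of the moment at which its call begins. There is no depth.
- arm.hand_in(): hands the job in; it is judged then, once.
The state is a dict: "time": time; "q": joint angles; "joint_velocities": joint speeds; "joint_efforts": joint torques, N m; "ee_pos": TCP position; "tool_rot": TCP orientation; "wrist_force": force on the tool from outside, world axes, zero at the start; "torque": the same for the moment, N m; "opening": opening from 0.0 (shut) to 1.0 (fully open); "gripper_force": force on a finger pad.
Only numpy, scipy, OpenCV 4.12 (cv2) and the standard library are available. Lean on these libraries where they do the work, as an engineer would, in place of code of your own. Each camera call takes 0.05 s, during which the arm holds its last target. There are 200 camera calls.

### The job

The rider's two side bags must weigh the same, so share all four cartons of screws between the two pans of the balance until it stands level by itself, every carton lying flat, lid up, in a pan. The beam is locked for loading: to free it, pull the wing knob on top of the column up, turn it about 60 degrees counter-clockwise, over the shallow notches, push it down into them and let go; leave it so, with the beam free and level. Don't tip a carton over, and leave the tape roll and the parts bin where they are.

Things in the scene. Friction and masses are not known exactly. Their poses are not given: they have to be found in the camera images.
- balance: Fixed two-pan counter balance, grey base plate 150 x 350 mm, open central column of four posts with a 56 x 58 mm head whose top is 126 mm above the bench. Origin: centre of the base's underside, on the bench. Its y axis runs along the beam (towards +y lies the left pan), z up. It may stand turned on the bench.
- beam (a joint): Tilt of the beam, rad, 0 = level, positive = left pan up; free, it swings between stops at -0.09 and +0.09, locked it can tilt only about 0.02. Each pan rides 150 mm from the pivot and moves straight up and down (13.5 mm up or down at the stops), always staying horizontal. About 60 g of difference brings the free beam to a stop; it is well damped and settles within about 2 s. Where a carton lies within its pan makes no difference.
- pan_left_floor (a point): Centre of the upper face of the left pan's floor (92 mm above the bench when level). Steel tray, inside 242 mm along the balance's x and 182 mm along its y, rim 8 mm high above the floor.
- pan_right_floor (a point): The same for the right pan, 300 mm from the left one along the beam.
- plunger (a joint): Height of the lock plunger, m: 0 = fully down, its pin in the fork of the beam's upright tongue (beam locked; so it starts); about 0.014 = bottomed in the shallow notches of the collar, beam free. It can be pulled up to 0.024. It has no spring and stays at whatever height it is left; it slides with 3 to 5 N.
- knob (a joint): Turn of the wing knob on the plunger, rad: about 0 = wing in line with the beam (so it starts), over the deep slots; about 1.05 = wing 60 degrees counter-clockwise from there seen from above, over the shallow notches. A rib in the collar between the two blocks the turn unless the plunger is above 0.018; in slot and notch the knob has 0.1 to 0.2 rad of play.
- knob_grip (a point): Centre of the black wing of the knob; the point turns and rises with the knob. Wing: 12 mm thick along the point's x, 44 mm long along its y, 32 mm high (z). The steel collar under it (radius 21 mm) has its top 146 mm above the bench; the wing's lower edge is 4 mm above that when locked, 18 mm when resting in the notches.
- carton_400: Closed brown cardboard carton of screws, 60 x 100 x 40 mm (its x, y, z), 400 g within 1 percent, blank white label on the lid. Origin: centre of its underside. All four cartons hold the same screws, so the weight goes with the size.
- carton_300: Closed brown cardboard carton of screws, 50 x 90 x 40 mm (its x, y, z), 300 g within 1 percent, blank white label on the lid. Origin: centre of its underside. All four cartons hold the same screws, so the weight goes with the size.
- carton_200: Closed brown cardboard carton of screws, 40 x 75 x 40 mm (its x, y, z), 200 g within 1 percent, blank white label on the lid. Origin: centre of its underside. All four cartons hold the same screws, so the weight goes with the size.
- carton_100: Closed brown cardboard carton of screws, 40 x 50 x 30 mm (its x, y, z), 100 g within 1 percent, blank white label on the lid. Origin: centre of its underside. All four cartons hold the same screws, so the weight goes with the size.
- tape_roll: Bystander: roll of brown packing tape lying flat, 104 mm across, 48 mm high. Origin: centre of its underside.
- parts_bin: Bystander: open blue parts bin with bolts, 150 x 100 x 60 mm. Origin: centre of its underside.

How it is judged:
At the end, for the whole second after the job is handed in: 400 g and 100 g cartons in one pan, 300 g and 200 g in the other (the only equal split), each flat within 0.12 rad and at rest; beam free, level within 0.022 rad, at rest; plunger down in the notches (12 to 16.5 mm up), knob beyond 0.85 rad (((y of carton_400 in the frame of balance between 0.06 and 0.24 m and y of carton_100 in the frame of balance between 0.06 and 0.24 m and y of carton_300 in the frame of balance between -0.24 and -0.06 m and y of carton_200 in the frame of balance between -0.24 and -0.06 m) or (y of carton_400 in the frame of balance between -0.24 and -0.06 m and y of carton_100 in the frame of balance between -0.24 and -0.06 m and y of carton_300 in the frame of balance between 0.06 and 0.24 m and y of carton_200 in the frame of balance between 0.06 and 0.24 m)) and x of carton_400 in the frame of balance between -0.12 and 0.12 m and z of carton_400 in the frame of balance between 0.072 and 0.2 m and angle between each of carton_400, carton_300, carton_200, carton_100's own z axis and vertical below 0.12 rad and x of carton_300 in the frame of balance between -0.12 and 0.12 m and z of carton_300 in the frame of balance between 0.072 and 0.2 m and x of carton_200 in the frame of balance between -0.12 and 0.12 m and z of carton_200 in the frame of balance between 0.072 and 0.2 m and x of carton_100 in the frame of balance between -0.12 and 0.12 m and z of carton_100 in the frame of balance between 0.072 and 0.2 m and linear speed of each of carton_400, carton_300, carton_200, carton_100 below 0.02 m/s and value of joint beam between -0.022 and 0.022 rad and value of joint plunger between 0.012 and 0.0165 m and value of joint knob above 0.85 rad and velocity of joint beam between -0.02 and 0.02 rad/s); the robot touches nothing.
It fails at once if the tape roll or the parts bin is moved by more than 30 mm (distance of any of tape_roll, parts_bin from where it was at the start of the episode above 0.03 m).
It fails at once if a carton is tipped over (angle between any of carton_400, carton_300, carton_200, carton_100's own z axis and vertical above 0.7 rad).
It also fails if it takes over 69 s, if anything falls off the work surface, if the arm or the gripper's body presses on something with over 40 N, if the wrist force passes 120 N, or if a joint passes its speed limit or range.

## Working session

There is one attempt and no reset: what is moved stays moved. The work goes in short steps, Python scripts to look and compute and a shell command to move; the robot and the scene stay as the last step left them, time stands still between calls to the robot, and variables do not carry over. Pictures are saved under pics/ and viewed, at most 10 in all, crops included, and the job is handed in when it is done.

```bash
mkdir -p pics; python3 - <<'E'
from bench import arm
import cv2,numpy as np
s=arm.sense();print({k:np.round(v,3) for k,v in s.items()})
for n in("side","top"):
    f=arm.grab_frame(n);cv2.imwrite(f"pics/{n}0.png",f["img"]);print(n,f["K"].round(1).tolist(),f["T"].round(3).tolist())
E
```

```text
{'time': np.float64(0.0), 'q': array([ 1.04 ,  0.6  , -0.003,  1.6  ,  0.002,  0.943, -0.08 ]), 'joint_velocities': array([-0.001, -0.   , -0.   , -0.001,  0.   , -0.001,  0.   ]), 'joint_efforts': array([-0.0000e+00, -7.6505e+01,  1.4980e+00, -2.5234e+01, -5.2000e-02,
        1.7000e-02,  0.0000e+00]), 'ee_pos': array([ 0.318, -0.651,  0.218]), 'tool_rot': array([-0.001,  0.974,  0.225, -0.   ]), 'wrist_force': array([-0.427, -0.127,  0.014]), 'torque': array([-0.008, -0.005,  0.013]), 'gripper_force': np.float64(0.0), 'opening': np.float64(0.999)}
side [[427.4, 0.0, 247.8], [0.0, 427.4, 193.5], [0.0, 0.0, 1.0]] [[-0.966, -0.134, 0.222, 0.301], [-0.259, 0.507, -0.822, 0.919], [-0.003, -0.851, -0.525, 0.725], [0.0, 0.0, 0.0, 1.0]]
top [[361.9, 0.0, 255.0], [0.0, 361.9, 187.5], [0.0, 0.0, 1.0]] [[-0.021, -0.985, 0.169, 0.359], [-1.0, 0.02, -0.005, 0.013], [0.002, -0.17, -0.986, 1.245], [0.0, 0.0, 0.0, 1.0]]
```

View pics/side0.png

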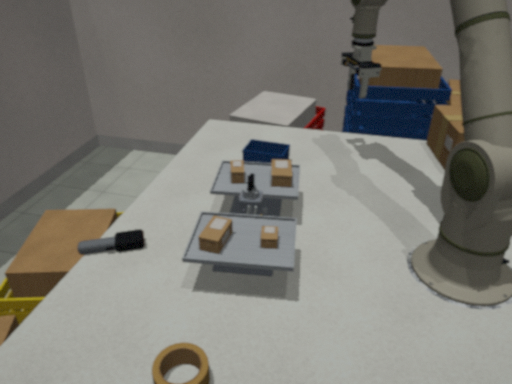

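View pics/top0.png

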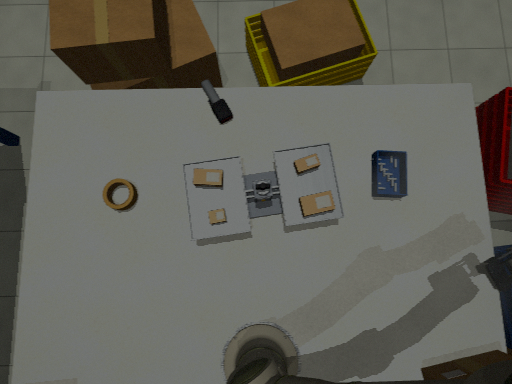

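Left of the top picture is +y: the left pan holds cartons at (208,177) and (218,216), the right pan at (307,162) and (317,204). The knob is at (263,188). I'll measure sizes and poses next.

```bash
cat > h.py <<'E'
import cv2,numpy as np
def ray(f,uv,z):
    T=f["T"];uv=np.atleast_2d(uv).astype(float)
    d=np.c_[uv,np.ones(len(uv))]@np.linalg.inv(f["K"]).T@T[:3,:3].T
    return T[:3,3]+d*((z-T[2,3])/d[:,2])[:,None]
def px(f,p):
    T=f["T"];c=(np.atleast_2d(p)-T[:3,3])@T[:3,:3];c=c@f["K"].T;return c[:,:2]/c[:,2:]
E
python3 - <<'E'
from bench import arm
from h import *
f=arm.grab_frame("top");im=f["img"]
hsv=cv2.cvtColor(im,cv2.COLOR_BGR2HSV)
m=cv2.inRange(hsv,(8,60,60),(25,255,255));m[:, :170]=0;m[:,350:]=0;m[:140]=0;m[240:]=0
# fill labels
m=cv2.morphologyEx(m,cv2.MORPH_CLOSE,np.ones((3,3)))
for c in cv2.findContours(m,cv2.RETR_EXTERNAL,cv2.CHAIN_APPROX_NONE)[0]:
    if cv2.contourArea(c)<30: continue
    h=cv2.convexHull(c)[:,0]
    P=ray(f,h,.13)[:,:2]
    r=cv2.minAreaRect((P*1000).astype(np.float32));b=cv2.boxPoints(r)
    print(np.round(h.mean(0)),[np.round(x,1) for x in r])
g=cv2.resize(im[135:250,175:350],None,fx=4.5,fy=4.5,interpolation=cv2.INTER_CUBIC);g=cv2.convertScaleAbs(g,alpha=1.6);cv2.imwrite("pics/c1.png",g)
E
```

```text
[217. 216.] [array([464.8, 127.3]), array([38.9, 49.4]), np.float64(10.1)]
[319. 203.] [array([ 498.6, -184.1]), array([59.2, 99.3]), np.float64(11.6)]
[208. 177.] [array([588.6, 155.9]), array([90.8, 48.1]), np.float64(88.8)]
[305. 163.] [array([ 627.7, -158.3]), array([38.7, 74.8]), np.float64(17.6)]
```

View pics/c1.png

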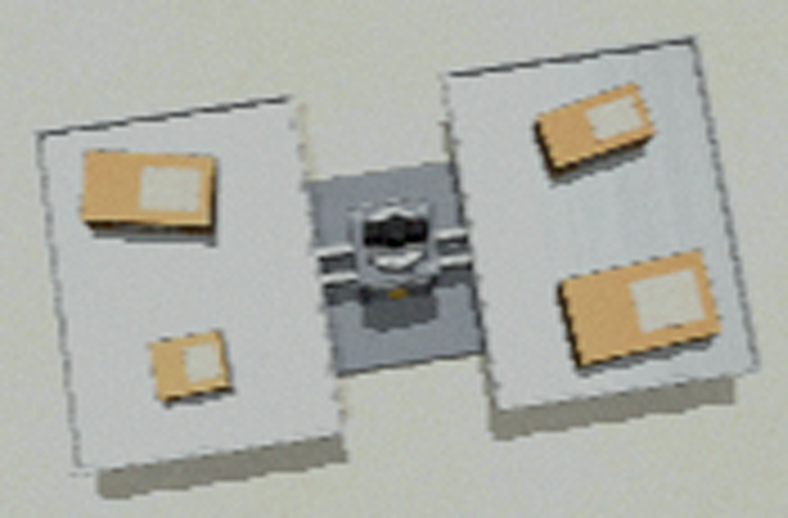

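The lid sizes match: left holds 300+100 and right holds 200+400, so swapping the 100 and the 200 balances it. Pan corners in the crop: left (38,132), (290,98), (75,470), (343,435); right (445,73), (693,38), (493,408), (757,372).

```bash
python3 - <<'E'
from bench import arm
from h import *
f=arm.grab_frame("top")
c=np.array([[38,132],[290,98],[75,470],[343,435],[445,73],[693,38],[493,408],[757,372]])/4.5+[175,135]
for z in(.1,):
    P=ray(f,c,z)[:,:2];L=P[:4].mean(0);R=P[4:].mean(0);d=L-R
    print(L,R,(L+R)/2,np.linalg.norm(d),"yaw",np.degrees(np.arctan2(-d[0],d[1])),np.round(P,3).tolist())
s=arm.grab_frame("side")
g=cv2.resize(s["img"][140:290,175:320],None,fx=4,fy=4,interpolation=cv2.INTER_CUBIC);cv2.imwrite("pics/s1.png",g)
# predicted knob
for z in(.15,.182):print(px(f,[*((L+R)/2),z]),(px(s,[*((L+R)/2),z])-[175,140])*4)
hs=cv2.cvtColor(f["img"],cv2.COLOR_BGR2GRAY)[170:205,240:290];m=(hs<45).astype(np.uint8)
n,_,st,ce=cv2.connectedComponentsWithStats(m);print(st[1:].tolist(),(ce[1:]+[240,170]).round(1).tolist())
E
```

```text
[0.52608873 0.13127073] [ 0.56400278 -0.16206473] [ 0.54504576 -0.015397  ] 0.2957755363320577 yaw 7.364734635980633 [[0.637, 0.238], [0.658, 0.056], [0.395, 0.209], [0.415, 0.022], [0.674, -0.057], [0.697, -0.238], [0.432, -0.083], [0.453, -0.27]]
[[262.51492328 187.96179512]] [[303.66340764 188.02236465]]
[[262.75298511 186.15605966]] [[303.70699534 145.58610194]]
[[36, 5, 1, 1, 1], [37, 11, 1, 1, 1], [16, 13, 14, 7, 82], [33, 18, 6, 2, 7], [6, 21, 8, 5, 15], [17, 23, 1, 1, 1], [19, 24, 1, 1, 1], [25, 24, 1, 1, 1], [24, 24, 16, 7, 32], [13, 27, 1, 1, 1], [7, 28, 4, 1, 4], [14, 29, 10, 4, 22], [40, 29, 1, 1, 1], [8, 30, 1, 3, 3]] [[276.0, 175.0], [277.0, 181.0], [262.2, 186.2], [275.1, 188.1], [249.6, 192.5], [257.0, 193.0], [259.0, 194.0], [265.0, 194.0], [270.3, 197.4], [253.0, 197.0], [248.5, 198.0], [257.6, 200.3], [280.0, 199.0], [248.0, 201.0]]
```

View pics/s1.png

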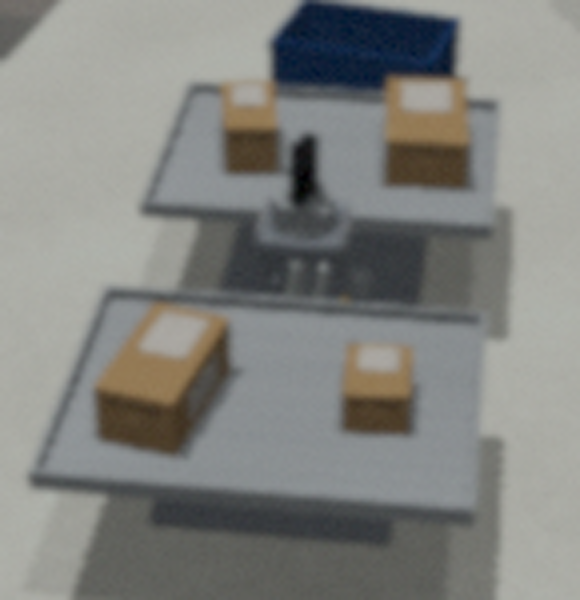

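Balance centre ≈ (0.545, −0.015) with yaw 7.4°. The wing at crop (303,170) fits that. I'll move above the 100 g carton at (0.466, 0.128), tool x at yaw 10°.

```bash
python3 -m creep '[{"dp":[0,0,-0.014],"roll":0.1,"jaw":0.75},{"dp":[0,0,-0.014],"roll":0.1,"jaw":0.75},{"dp":[0,0,-0.014],"roll":0.08,"jaw":0.75},{"dp":[0.0148,-0.039,0],"roll":0,"jaw":0.75},{"dp":[0.0148,-0.039,0],"roll":0,"jaw":0.75},{"dp":[0.0148,-0.039,0],"roll":0,"jaw":0.75},{"dp":[0.0148,-0.039,0],"roll":0,"jaw":0.75},{"dp":[0.0148,-0.039,0],"roll":0,"jaw":0.75}]' 15
python3 -m creep '[{"dp":[0.0148,-0.039,0],"roll":0,"jaw":0.75},{"dp":[0.0148,-0.039,0],"roll":0,"jaw":0.75},{"dp":[0.0148,-0.039,0],"roll":0,"jaw":0.75},{"dp":[0.0148,-0.039,0],"roll":0,"jaw":0.75},{"dp":[0.0148,-0.039,0],"roll":0,"jaw":0.75},{"dp":[0.0148,-0.039,0],"roll":0,"jaw":0.75},{"dp":[0.0148,-0.039,0],"roll":0,"jaw":0.75},{"dp":[0.0148,-0.039,0],"roll":0,"jaw":0.75}]'
python3 -m creep '[{"dp":[0.0148,-0.039,0],"roll":0,"jaw":0.75},{"dp":[0.0148,-0.039,0],"roll":0,"jaw":0.75},{"dp":[0.0148,-0.039,0],"roll":0,"jaw":0.75},{"dp":[0.0148,-0.039,0],"roll":0,"jaw":0.75},{"dp":[0.0148,-0.039,0],"roll":0,"jaw":0.75},{"dp":[0.0148,-0.039,0],"roll":0,"jaw":0.75},{"dp":[0,0,0],"roll":0,"jaw":0.75},{"dp":[0,0,0],"roll":0,"jaw":0.75}]'
cat >> h.py <<'E'
def go(s,t,yaw,z=None):
    "tool-frame shift (after roll) and roll from state s to target xy, tool-x yaw in deg"
    w,x,y,_=s["tool_rot"];c=2*np.arctan2(y,x);r=(c-np.radians(yaw)+np.pi)%(2*np.pi)-np.pi
    a=np.radians(yaw);d=np.r_[t,z if z else s["ee_pos"][2]]-s["ee_pos"]
    X=np.array([np.cos(a),np.sin(a),0]);Y=np.array([np.sin(a),-np.cos(a),0])
    print("pos",s["ee_pos"].round(4),"yaw",np.degrees(c).round(1),"roll",r.round(3),"dp",np.round([d@X,d@Y,-d[2]],4),"q7",s["q"][6].round(2),"t",s["time"].round(2))
E
python3 -c "
from h import *;from bench import arm
go(arm.sense(),[.466,.128],10,.102)"
```

```text
time: 0.92
ee_pos: [0.3569, -0.445, 0.2606]
tool_rot: [0.0, 0.996, 0.087, 0.0]
wrist_force: [1.5, -0.8, 0.4]
opening: 0.749
gripper_force: 0.0
time: 1.58
ee_pos: [0.4194, -0.1177, 0.2609]
tool_rot: [0.0, 0.996, 0.087, 0.0]
wrist_force: [0.8, -0.7, -1.3]
opening: 0.752
gripper_force: 0.0
time: 2.25
ee_pos: [0.4665, 0.1285, 0.2605]
tool_rot: [-0.0, 0.996, 0.089, -0.0]
wrist_force: [-0.7, -0.6, 0.6]
opening: 0.752
gripper_force: 0.0Traceback (most recent call last):
  File "<string>", line 3, in <module>
    go(arm.sense(),[.466,.128],10,.102)
    ~~^^^^^^^^^^^^^^^^^^^^^^^^^^^^^^^^^
  File "h.py", line 13, in go
    print("pos",s["ee_pos"].round(4),"yaw",np.degrees(c).round(1),"roll",r.round(3),"dp",np.round([d@X,d@Y,-d[2]],4),"q7",s["q"][6].round(2),"t",s["time"].round(2))
                                                                                                                                                 ^^^^^^^^^^^^^^^
AttributeError: 'float' object has no attribute 'round'
```

```bash
sed -i 's/s\["time"\].round(2)/round(float(s["time"]),2)/' h.py
python3 -m creep '[{"dp":[0,0,0.035],"roll":0,"jaw":0.75},{"dp":[0,0,0.035],"roll":0,"jaw":0.75},{"dp":[0,0,0.035],"roll":0,"jaw":0.75},{"dp":[0,0,0.03],"roll":0,"jaw":0.75},{"dp":[0,0,0.015],"roll":0,"jaw":0.75},{"dp":[0,0,0.008],"roll":0,"jaw":0.75},{"dp":[0,0,0],"roll":0,"jaw":0.75},{"dp":[0,0,0],"roll":0,"jaw":0.45}]' 15
python3 -m creep '[{"dp":[0,0,0],"roll":0,"jaw":0.4},{"dp":[0,0,0],"roll":0,"jaw":0.4},{"dp":[0,0,0],"roll":0,"jaw":0.4},{"dp":[0,0,0],"roll":0,"jaw":0.4},{"dp":[0,0,-0.01],"roll":0,"jaw":0.4},{"dp":[0,0,-0.02],"roll":0,"jaw":0.4},{"dp":[0,0,-0.03],"roll":0,"jaw":0.4},{"dp":[0,0,-0.03],"roll":0,"jaw":0.4}]' 15
python3 -m creep '[{"dp":[0,0,-0.03],"roll":0,"jaw":0.4},{"dp":[0,0,-0.02],"roll":0,"jaw":0.4},{"dp":[0,0,0],"roll":0,"jaw":0.4}]'
python3 -c "
from h import *;from bench import arm
go(arm.sense(),[.567,-.169],7.4,.099)
cv2.imwrite('pics/s2.png',cv2.resize(arm.grab_frame('side')['img'][120:290,150:350],None,fx=3,fy=3))"
```

```text
time: 2.92
ee_pos: [0.4666, 0.1252, 0.103]
tool_rot: [0.0, 0.996, 0.086, -0.0]
wrist_force: [0.2, -1.0, 0.2]
opening: 0.716
gripper_force: 0.0
time: 3.58
ee_pos: [0.4657, 0.1258, 0.1934]
tool_rot: [0.0, 0.996, 0.087, -0.001]
wrist_force: [0.9, -0.4, -0.6]
opening: 0.537
gripper_force: 15.0
time: 3.83
ee_pos: [0.4681, 0.1265, 0.2468]
tool_rot: [-0.001, 0.996, 0.087, 0.003]
wrist_force: [-0.2, 0.4, -0.7]
opening: 0.537
gripper_force: 15.0
pos [0.4681 0.1265 0.2468] yaw 9.9 roll 0.044 dp [0.06   0.3058 0.1478] q7 -1.87 t 3.83
```

View pics/s2.png

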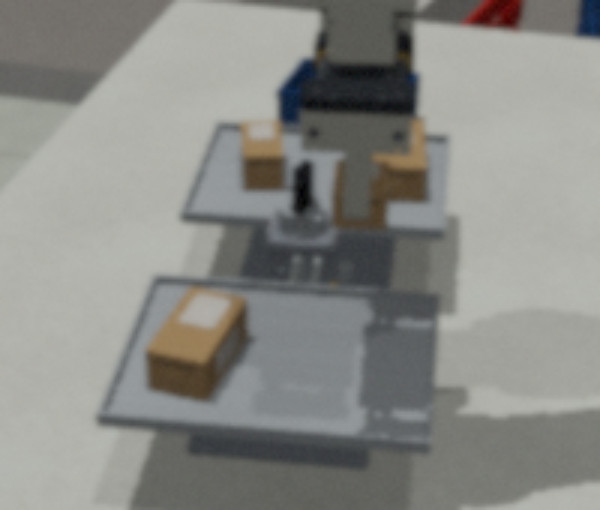

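The 100 g carton is held at picture (360,190). Next I carry it to the right pan, between the 200 and the 400.

```bash
python3 -m creep '[{"dp":[0.0075,0.0382,0],"roll":0.022,"jaw":0.4},{"dp":[0.0075,0.0382,0],"roll":0.022,"jaw":0.4},{"dp":[0.0075,0.0382,0],"roll":0,"jaw":0.4},{"dp":[0.0075,0.0382,0],"roll":0,"jaw":0.4},{"dp":[0.0075,0.0382,0],"roll":0,"jaw":0.4},{"dp":[0.0075,0.0382,0],"roll":0,"jaw":0.4},{"dp":[0.0075,0.0382,0],"roll":0,"jaw":0.4},{"dp":[0.0075,0.0382,0],"roll":0,"jaw":0.4}]'
python3 -m creep '[{"dp":[0,0,0],"roll":0,"jaw":0.4},{"dp":[0,0,0],"roll":0,"jaw":0.4},{"dp":[0,0,0],"roll":0,"jaw":0.4}]'
python3 -c "
from h import *;from bench import arm
go(arm.sense(),[.567,-.169],7.4,.099)"
```

```text
time: 4.55
ee_pos: [0.5675, -0.1702, 0.2411]
tool_rot: [-0.0, 0.998, 0.065, -0.001]
wrist_force: [1.3, 0.7, -1.0]
opening: 0.538
gripper_force: 15.0
time: 4.8
ee_pos: [0.5671, -0.1678, 0.2411]
tool_rot: [-0.001, 0.998, 0.065, -0.001]
wrist_force: [-0.3, 0.9, -1.6]
opening: 0.536
gripper_force: 15.0
pos [ 0.5671 -0.1678  0.2411] yaw 7.4 roll 0.001 dp [-0.0002  0.0012  0.1421] q7 -1.31 t 4.8
```

```bash
python3 -m creep '[{"dp":[0,0,0.035],"roll":0,"jaw":0.4},{"dp":[0,0,0.035],"roll":0,"jaw":0.4},{"dp":[0,0,0.03],"roll":0,"jaw":0.4},{"dp":[0,0,0.02],"roll":0,"jaw":0.4},{"dp":[0,0,0.012],"roll":0,"jaw":0.4},{"dp":[0,0,0.006],"roll":0,"jaw":0.4},{"dp":[0,0,0.004],"roll":0,"jaw":0.4},{"dp":[0,0,0],"roll":0,"jaw":0.4}]'
python3 -m creep '[{"dp":[0,0,0],"roll":0,"jaw":0.4},{"dp":[0,0,0],"roll":0,"jaw":0.65},{"dp":[0,0,0],"roll":0,"jaw":0.7},{"dp":[0,0,0],"roll":0,"jaw":0.7},{"dp":[0,0,-0.01],"roll":0,"jaw":0.7},{"dp":[0,0,-0.03],"roll":0,"jaw":0.7},{"dp":[0,0,-0.03],"roll":0,"jaw":0.7},{"dp":[0,0,-0.03],"roll":0,"jaw":0.96}]'
python3 -m creep '[{"dp":[0,0,0],"roll":0,"jaw":0.96},{"dp":[0,0,0],"roll":0,"jaw":0.96},{"dp":[0,0,0],"roll":0,"jaw":0.96}]'
python3 -c "
from h import *;from bench import arm
go(arm.sense(),[.628,-.158],17.6,.102)
cv2.imwrite('pics/s3.png',cv2.resize(arm.grab_frame('side')['img'][120:290,150:350],None,fx=3,fy=3))"
```

```text
time: 5.47
ee_pos: [0.5681, -0.1678, 0.1007]
tool_rot: [-0.0, 0.998, 0.065, 0.0]
wrist_force: [-0.8, -0.5, -0.3]
opening: 0.534
gripper_force: 15.0
time: 6.13
ee_pos: [0.5676, -0.1684, 0.2025]
tool_rot: [-0.0, 0.998, 0.065, -0.0]
wrist_force: [-0.4, -0.6, -0.6]
opening: 0.737
gripper_force: 0.0
time: 6.38
ee_pos: [0.5677, -0.1685, 0.2009]
tool_rot: [0.0, 0.998, 0.065, 0.0]
wrist_force: [0.2, -1.5, -0.1]
opening: 0.933
gripper_force: 0.0
pos [ 0.5677 -0.1685  0.2009] yaw 7.4 roll -0.177 dp [0.0607 0.0083 0.0989] q7 -1.32 t 6.38
```

View pics/s3.png

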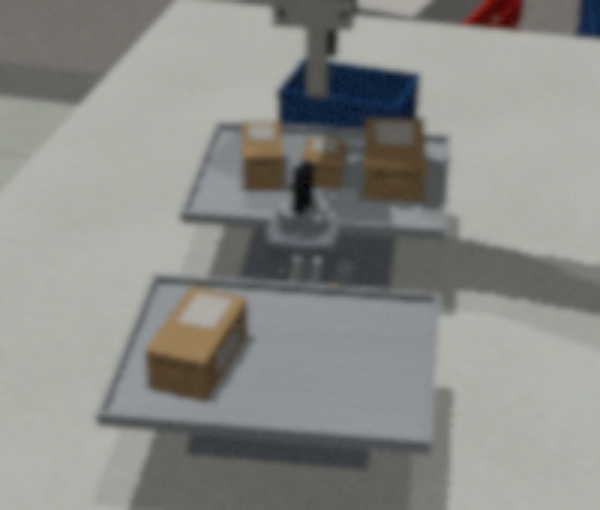

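The 100 lies flat at (325,160), between the 200 and the 400. Next is the 200.

```bash
python3 -m creep '[{"dp":[0,0,0],"roll":-0.09,"jaw":1},{"dp":[0,0,0],"roll":-0.088,"jaw":1},{"dp":[0.03,0.004,0],"roll":0,"jaw":1},{"dp":[0.03,0.004,0],"roll":0,"jaw":1},{"dp":[0,0,0],"roll":0,"jaw":1},{"dp":[0,0,0.03],"roll":0,"jaw":1},{"dp":[0,0,0.015],"roll":0,"jaw":1},{"dp":[0,0,0.01],"roll":0,"jaw":1}]' 20
python3 -m creep '[{"dp":[0,0,0.02],"roll":0,"jaw":1},{"dp":[0,0,0.015],"roll":0,"jaw":1},{"dp":[0,0,0.008],"roll":0,"jaw":1},{"dp":[0,0,0],"roll":0,"jaw":0.75},{"dp":[0,0,0],"roll":0,"jaw":0.7},{"dp":[0,0,0],"roll":0,"jaw":0.7},{"dp":[0,0,0],"roll":0,"jaw":0.7},{"dp":[0,0,0],"roll":0,"jaw":0.7}]'
python3 -m creep '[{"dp":[0,0,-0.01],"roll":0,"jaw":0.7},{"dp":[0,0,-0.02],"roll":0,"jaw":0.7},{"dp":[0,0,-0.03],"roll":0,"jaw":0.7},{"dp":[0,0,-0.03],"roll":0,"jaw":0.7},{"dp":[0,0,-0.03],"roll":0,"jaw":0.7},{"dp":[0,0,-0.02],"roll":0,"jaw":0.7},{"dp":[0,0,0],"roll":0,"jaw":0.7},{"dp":[0,0,0],"roll":0,"jaw":0.7}]'
python3 -c "
from h import *;from bench import arm
go(arm.sense(),[.466,.126],7.4,.105)"
```

```text
time: 7.1
ee_pos: [0.6258, -0.1575, 0.1424]
tool_rot: [-0.001, 0.988, 0.153, -0.002]
wrist_force: [-1.1, -0.1, -0.1]
opening: 1.002
gripper_force: 0.0
time: 7.77
ee_pos: [0.628, -0.1581, 0.1035]
tool_rot: [0.0, 0.988, 0.153, 0.001]
wrist_force: [1.0, -0.4, -0.6]
opening: 0.807
gripper_force: 20.0
time: 8.43
ee_pos: [0.6278, -0.1579, 0.2442]
tool_rot: [0.0, 0.988, 0.153, 0.001]
wrist_force: [-0.1, -0.5, -3.2]
opening: 0.802
gripper_force: 20.0
pos [ 0.6278 -0.1579  0.2442] yaw 17.6 roll 0.179 dp [-0.1239 -0.3024  0.1392] q7 -1.19 t 8.43
```

```bash
python3 -m creep '[{"dp":[0,0,0],"roll":0.09,"jaw":0.7},{"dp":[0,0,0],"roll":0.089,"jaw":0.7},{"dp":[-0.0155,-0.0378,0],"roll":0,"jaw":0.7},{"dp":[-0.0155,-0.0378,0],"roll":0,"jaw":0.7},{"dp":[-0.0155,-0.0378,0],"roll":0,"jaw":0.7},{"dp":[-0.0155,-0.0378,0],"roll":0,"jaw":0.7},{"dp":[-0.0155,-0.0378,0],"roll":0,"jaw":0.7},{"dp":[-0.0155,-0.0378,0],"roll":0,"jaw":0.7}]'
python3 -m creep '[{"dp":[-0.0155,-0.0378,0],"roll":0,"jaw":0.7},{"dp":[-0.0155,-0.0378,0],"roll":0,"jaw":0.7},{"dp":[0,0,0],"roll":0,"jaw":0.7},{"dp":[0,0,0],"roll":0,"jaw":0.7},{"dp":[0,0,0.03],"roll":0,"jaw":0.7},{"dp":[0,0,0.03],"roll":0,"jaw":0.7},{"dp":[0,0,0.03],"roll":0,"jaw":0.7},{"dp":[0,0,0.02],"roll":0,"jaw":0.7}]'
python3 -m creep '[{"dp":[0,0,0.01],"roll":0,"jaw":0.7},{"dp":[0,0,0.006],"roll":0,"jaw":0.7},{"dp":[0,0,0.004],"roll":0,"jaw":0.7},{"dp":[0,0,0.002],"roll":0,"jaw":0.7},{"dp":[0,0,0],"roll":0,"jaw":0.7}]'
python3 -c "
from h import *;from bench import arm
go(arm.sense(),[.466,.126],7.4,.112);print(arm.sense()['wrist_force'])"
```

```text
time: 9.1
ee_pos: [0.5038, 0.0562, 0.2412]
tool_rot: [0.0, 0.998, 0.064, -0.001]
wrist_force: [0.5, 0.5, -1.8]
opening: 0.806
gripper_force: 20.0
time: 9.77
ee_pos: [0.4649, 0.1241, 0.1297]
tool_rot: [0.001, 0.998, 0.063, -0.001]
wrist_force: [-0.2, 0.1, -1.3]
opening: 0.804
gripper_force: 20.0
time: 10.18
ee_pos: [0.466, 0.1257, 0.1106]
tool_rot: [0.0, 0.998, 0.064, 0.0]
wrist_force: [0.3, -0.5, -2.0]
opening: 0.808
gripper_force: 20.0
pos [0.466  0.1257 0.1106] yaw 7.3 roll -0.001 dp [ 0.0001 -0.0003 -0.0014] q7 -1.99 t 10.18
[ 0.32783041 -0.47648621 -2.02108766]
```

```bash
python3 -m creep '[{"dp":[0,0,0.002],"roll":0,"jaw":0.7},{"dp":[0,0,0],"roll":0,"jaw":0.7},{"dp":[0,0,0],"roll":0,"jaw":0.9},{"dp":[0,0,0],"roll":0,"jaw":0.95},{"dp":[0,0,0],"roll":0,"jaw":0.95},{"dp":[0,0,-0.01],"roll":0,"jaw":0.95},{"dp":[0,0,-0.03],"roll":0,"jaw":0.95},{"dp":[0,0,-0.04],"roll":0,"jaw":0.95}]'
python3 -m creep '[{"dp":[0,0,-0.04],"roll":0,"jaw":0.5},{"dp":[0,0,-0.03],"roll":-0.12,"jaw":0.5},{"dp":[0,0,0],"roll":-0.12,"jaw":0.5},{"dp":[0,0,0],"roll":-0.12,"jaw":0.5},{"dp":[0,0,0],"roll":-0.12,"jaw":0.5},{"dp":[0,0,0],"roll":-0.12,"jaw":0.5},{"dp":[0,0,0],"roll":-0.12,"jaw":0.5},{"dp":[0,0,0],"roll":-0.12,"jaw":0.5}]'
python3 -m creep '[{"dp":[0,0,0],"roll":-0.12,"jaw":0.5},{"dp":[0,0,0],"roll":-0.12,"jaw":0.5},{"dp":[0,0,0],"roll":-0.12,"jaw":0.5},{"dp":[0,0,0],"roll":-0.12,"jaw":0.5},{"dp":[0,0,0],"roll":-0.12,"jaw":0.5},{"dp":[0,0,0],"roll":-0.12,"jaw":0.5},{"dp":[0,0,0],"roll":0,"jaw":0.5},{"dp":[0,0,0],"roll":0,"jaw":0.5}]'
python3 -c "
from h import *;from bench import arm
go(arm.sense(),[.545,-.0155],97.4,.157)
a,b=arm.grab_frame('side'),arm.grab_frame('top')
cv2.imwrite('pics/s4.png',np.hstack([cv2.resize(a['img'][120:290,150:350],None,fx=2,fy=2),cv2.resize(b['img'][120:290,170:370],None,fx=2,fy=2)]))"
```

```text
time: 10.85
ee_pos: [0.4642, 0.1257, 0.1877]
tool_rot: [0.001, 0.998, 0.065, -0.002]
wrist_force: [0.8, -0.9, 0.4]
opening: 0.956
gripper_force: 0.0
time: 11.52
ee_pos: [0.4656, 0.1261, 0.2589]
tool_rot: [0.0, 0.884, 0.468, 0.0]
wrist_force: [0.1, -0.5, 0.3]
opening: 0.506
gripper_force: 0.0
time: 12.18
ee_pos: [0.4657, 0.1259, 0.2587]
tool_rot: [0.0, 0.666, 0.746, 0.0]
wrist_force: [0.3, -0.3, 0.6]
opening: 0.498
gripper_force: 0.0
pos [0.4657 0.1259 0.2587] yaw 96.5 roll -0.015 dp [-0.1504  0.0604  0.1017] q7 -0.5 t 12.18
```

View pics/s4.png

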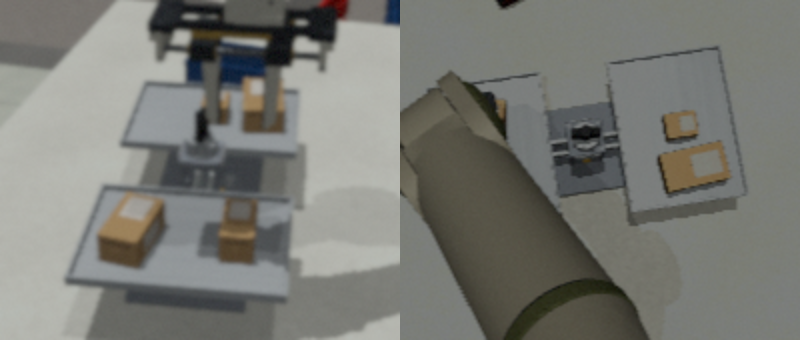

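The cartons are now split right: 300+200 in the left pan (150–240, 230), and 100 and 400 in the right pan (680,125) and (695,165). On to the knob.

```bash
python3 -m creep '[{"dp":[-0.0376,0.0151,0],"roll":-0.015,"jaw":0.5},{"dp":[-0.0376,0.0151,0],"roll":0,"jaw":0.5},{"dp":[-0.0376,0.0151,0],"roll":0,"jaw":0.5},{"dp":[-0.0376,0.0151,0],"roll":0,"jaw":0.5},{"dp":[0,0,0],"roll":0,"jaw":0.5},{"dp":[0,0,0.03],"roll":0,"jaw":0.5},{"dp":[0,0,0.01],"roll":0,"jaw":0.5},{"dp":[0,0,0],"roll":0,"jaw":0.5}]' 20
python3 -c "
from h import *;from bench import arm
go(arm.sense(),[.545,-.0155],97.4,.153)
a,b=arm.grab_frame('side'),arm.grab_frame('top')
cv2.imwrite('pics/s5.png',np.hstack([cv2.resize(a['img'][100:220,190:310],None,fx=3.3,fy=3.3),cv2.resize(b['img'][130:250,200:320],None,fx=3.3,fy=3.3)]))"
```

```text
time: 12.95
ee_pos: [0.5433, -0.0152, 0.2164]
tool_rot: [-0.002, 0.659, 0.752, -0.002]
wrist_force: [-0.1, -0.7, 0.1]
opening: 0.504
gripper_force: 0.0
pos [ 0.5433 -0.0152  0.2164] yaw 97.6 roll 0.003 dp [-0.0005  0.0017  0.0634] q7 -0.22 t 12.95
```

View pics/s5.png

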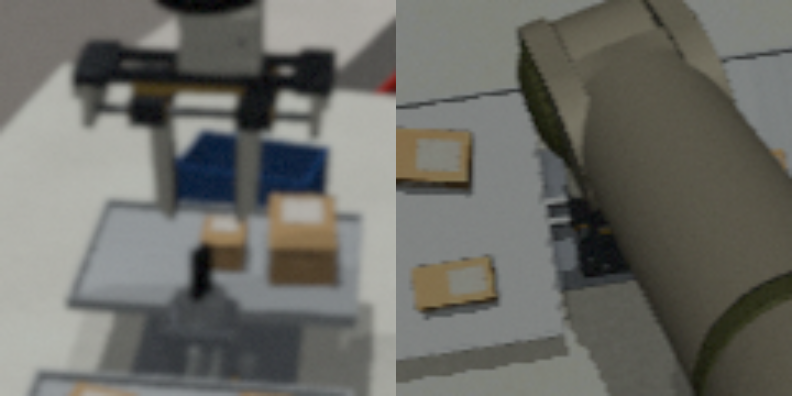

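The fingers at (167,210) and (243,210) straddle the wing at (201,270). Descend and grip.

```bash
python3 -m creep '[{"dp":[0,0.001,0.03],"roll":0,"jaw":0.5},{"dp":[0,0,0.02],"roll":0,"jaw":0.5},{"dp":[0,0,0.01],"roll":0,"jaw":0.5},{"dp":[0,0,0.003],"roll":0,"jaw":0.5},{"dp":[0,0,0],"roll":0,"jaw":0.3},{"dp":[0,0,0],"roll":0,"jaw":0.15},{"dp":[0,0,0],"roll":0,"jaw":0.05},{"dp":[0,0,0],"roll":0,"jaw":0.05}]' 30
python3 -m creep '[{"dp":[0,0,0],"roll":0,"jaw":0.05},{"dp":[0,0,0],"roll":0,"jaw":0.05},{"dp":[0,0,0],"roll":0,"jaw":0.05},{"dp":[0,0,0],"roll":0,"jaw":0.05}]' 30
python3 -c "
from h import *;from bench import arm
go(arm.sense(),[.545,-.0155],97.4,.175);print(arm.sense()['wrist_force'],arm.sense()['torque'])"
```

```text
time: 13.72
ee_pos: [0.5465, -0.0151, 0.1566]
tool_rot: [0.001, 0.659, 0.752, 0.0]
wrist_force: [-0.4, 0.4, -0.6]
opening: 0.265
gripper_force: 0.0
time: 14.05
ee_pos: [0.5471, -0.0148, 0.1563]
tool_rot: [0.001, 0.659, 0.753, 0.001]
wrist_force: [1.9, 1.1, 4.6]
opening: 0.127
gripper_force: 29.9
pos [ 0.5471 -0.0148  0.1563] yaw 97.6 roll 0.004 dp [-0.0004 -0.0022 -0.0187] q7 -0.29 t 14.05
[1.94238321 1.1393399  4.63899845] [ 2.11478893e-01 -6.55467357e-01  5.21362080e-04]
```

```bash
python3 -m creep '[{"dp":[0,0,-0.005],"roll":0,"jaw":0.05},{"dp":[0,0,-0.005],"roll":0,"jaw":0.05},{"dp":[0,0,-0.005],"roll":0,"jaw":0.05},{"dp":[0,0,-0.004],"roll":0,"jaw":0.05},{"dp":[0,0,-0.002],"roll":0,"jaw":0.05},{"dp":[0,0,0],"roll":0,"jaw":0.05},{"dp":[0,0,0],"roll":0,"jaw":0.05}]' 30
python3 -c "
from h import *;from bench import arm
s=arm.sense();go(s,[.545,-.0155],97.4,.178);print(s['wrist_force'],s['torque'],s['opening'])"
```

```text
time: 14.63
ee_pos: [0.547, -0.0148, 0.1771]
tool_rot: [0.001, 0.659, 0.753, 0.001]
wrist_force: [5.3, 1.8, 2.6]
opening: 0.129
gripper_force: 29.9
pos [ 0.547  -0.0148  0.1771] yaw 97.6 roll 0.004 dp [-0.0004 -0.0021 -0.0009] q7 -0.27 t 14.63
[5.28828578 1.75946709 2.57033225] [ 3.19329872e-01 -1.35134332e+00 -2.43461290e-04] 0.12857483867663164
```

```bash
python3 -m creep '[{"dp":[0,0,-0.001],"roll":0,"jaw":0.05},{"dp":[0,0,0],"roll":-0.08,"jaw":0.05},{"dp":[0,0,0],"roll":-0.1,"jaw":0.05},{"dp":[0,0,0],"roll":-0.1,"jaw":0.05},{"dp":[0,0,0],"roll":-0.1,"jaw":0.05},{"dp":[0,0,0],"roll":-0.1,"jaw":0.05}]' 30
python3 -c "
from h import *;from bench import arm
s=arm.sense();go(s,[.545,-.0155],157.4,.178);print(s['wrist_force'],s['torque'],s['opening'])
a=arm.grab_frame('side')
cv2.imwrite('pics/s6.png',cv2.resize(a['img'][130:230,190:310],None,fx=5,fy=5,interpolation=cv2.INTER_CUBIC))"
```

```text
time: 15.13
ee_pos: [0.5466, -0.015, 0.1778]
tool_rot: [0.0, 0.459, 0.889, 0.0]
wrist_force: [4.5, 0.2, 1.2]
opening: 0.129
gripper_force: 29.9
pos [ 0.5466 -0.015   0.1778] yaw 125.4 roll -0.558 dp [ 0.0013 -0.0011 -0.0002] q7 0.13 t 15.13
[4.45409812 0.22724237 1.20043732] [ 0.17696175 -1.07865632 -0.05086784] 0.1288921316266837
```

View pics/s6.png

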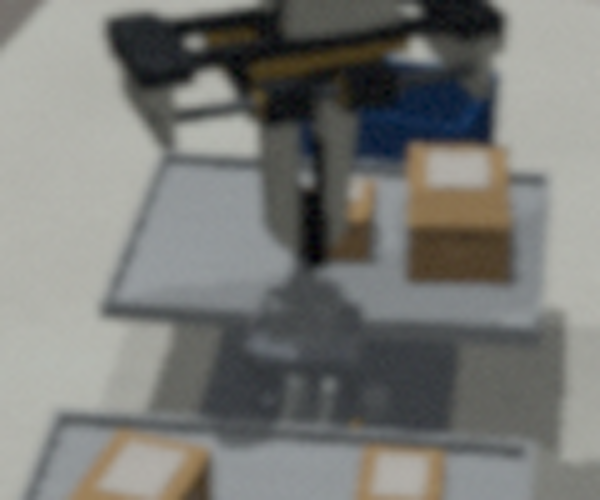

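The wing at (315,235) is up clear of the collar and is turning with the fingers. Finish the turn, then push down.

```bash
python3 -m creep '[{"dp":[0,0,0],"roll":-0.1,"jaw":0.05},{"dp":[0,0,0],"roll":-0.1,"jaw":0.05},{"dp":[0,0,0],"roll":-0.1,"jaw":0.05},{"dp":[0,0,0],"roll":-0.1,"jaw":0.05},{"dp":[0,0,0],"roll":-0.1,"jaw":0.05},{"dp":[0,0,0],"roll":-0.06,"jaw":0.05},{"dp":[0,0,0],"roll":0,"jaw":0.05},{"dp":[0,0,0],"roll":0,"jaw":0.05}]' 30
python3 -m creep '[{"dp":[0,0,0.003],"roll":0,"jaw":0.05},{"dp":[0,0,0.002],"roll":0,"jaw":0.05},{"dp":[0,0,0.002],"roll":0,"jaw":0.05},{"dp":[0,0,0],"roll":0,"jaw":0.05},{"dp":[0,0,0],"roll":0,"jaw":0.05}]' 30
python3 -c "
from h import *;from bench import arm
s=arm.sense();go(s,[.545,-.0155],157.4,.170);print(s['wrist_force'],s['torque'],s['opening'])"
```

```text
time: 15.85
ee_pos: [0.5462, -0.0154, 0.1775]
tool_rot: [0.0, 0.199, 0.98, 0.0]
wrist_force: [5.7, 0.1, 0.5]
opening: 0.129
gripper_force: 29.9
time: 16.27
ee_pos: [0.5462, -0.0153, 0.1702]
tool_rot: [0.0, 0.198, 0.98, -0.0]
wrist_force: [6.2, -0.0, -1.2]
opening: 0.126
gripper_force: 30.0
pos [ 0.5462 -0.0153  0.1702] yaw 157.2 roll -0.004 dp [ 0.001  -0.0006  0.0002] q7 0.56 t 16.27
[ 6.19789862 -0.01426255 -1.21409054] [-0.24786077 -1.67266353  0.01138489] 0.12607601452500755
```

```bash
python3 -m creep '[{"dp":[0,0,0.001],"roll":0,"jaw":0.05},{"dp":[0,0,0.001],"roll":0,"jaw":0.05},{"dp":[0,0,0],"roll":0,"jaw":0.05},{"dp":[0,0,0],"roll":0,"jaw":0.05}]' 30
python3 -c "
from h import *;from bench import arm
s=arm.sense();go(s,[.545,-.0155],157.4,.170);print(s['wrist_force'],s['torque'],s['opening'])"
```

```text
time: 16.6
ee_pos: [0.5463, -0.0153, 0.1696]
tool_rot: [0.001, 0.198, 0.98, -0.001]
wrist_force: [1.3, -2.0, 15.3]
opening: 0.125
gripper_force: 30.0
pos [ 0.5463 -0.0153  0.1696] yaw 157.1 roll -0.004 dp [ 0.0011 -0.0007 -0.0004] q7 0.56 t 16.6
[ 1.25787064 -1.96303314 15.26415431] [-0.47838125 -0.45805517 -0.05391781] 0.1252335295683973
```

It's bottomed: 15 N push at +13 mm. Release, lift clear, move away and check.

```bash
python3 -m creep '[{"dp":[0,0,-0.0007],"roll":0,"jaw":0.05},{"dp":[0,0,0],"roll":0,"jaw":0.25},{"dp":[0,0,0],"roll":0,"jaw":0.4},{"dp":[0,0,0],"roll":0,"jaw":0.5},{"dp":[0,0,0],"roll":0,"jaw":0.5},{"dp":[0,0,-0.02],"roll":0,"jaw":0.5},{"dp":[0,0,-0.03],"roll":0,"jaw":0.5},{"dp":[0,0,-0.04],"roll":0,"jaw":0.5}]' 30
python3 -m creep '[{"dp":[0,0,-0.04],"roll":0,"jaw":0.5},{"dp":[0.01,0.04,0],"roll":0,"jaw":0.5},{"dp":[0.01,0.04,0],"roll":0,"jaw":0.5},{"dp":[0.01,0.04,0],"roll":0,"jaw":0.5},{"dp":[0.01,0.04,0],"roll":0,"jaw":0.5},{"dp":[0,0.04,0],"roll":0,"jaw":0.5},{"dp":[0,0.04,0],"roll":0,"jaw":0.5},{"dp":[0,0.04,0],"roll":0,"jaw":0.5}]'
for i in 1 2 3; do python3 -m creep '[{"dp":[0,0,0],"roll":0,"jaw":0.5},{"dp":[0,0,0],"roll":0,"jaw":0.5},{"dp":[0,0,0],"roll":0,"jaw":0.5},{"dp":[0,0,0],"roll":0,"jaw":0.5},{"dp":[0,0,0],"roll":0,"jaw":0.5},{"dp":[0,0,0],"roll":0,"jaw":0.5},{"dp":[0,0,0],"roll":0,"jaw":0.5},{"dp":[0,0,0],"roll":0,"jaw":0.5}]' |head -2; done
python3 -c "
from h import *;from bench import arm
a,b=arm.grab_frame('side'),arm.grab_frame('top')
cv2.imwrite('pics/s7.png',np.hstack([cv2.resize(a['img'][135:295,165:305],None,fx=2.8,fy=2.8,interpolation=cv2.INTER_CUBIC),cv2.resize(b['img'][140:300,175:300],None,fx=2.8,fy=2.8,interpolation=cv2.INTER_CUBIC)]))"
```

```text
time: 17.27
ee_pos: [0.544, -0.0153, 0.258]
tool_rot: [-0.003, 0.197, 0.98, -0.0]
wrist_force: [-0.3, -0.3, 0.5]
opening: 0.496
gripper_force: 0.0
time: 17.93
ee_pos: [0.6175, 0.2601, 0.2988]
tool_rot: [-0.0, 0.198, 0.98, -0.001]
wrist_force: [-0.1, 0.0, 0.0]
opening: 0.501
gripper_force: 0.0
time: 18.6
ee_pos: [0.6177, 0.2578, 0.2995]
time: 19.27
ee_pos: [0.6176, 0.2585, 0.2993]
time: 19.93
ee_pos: [0.6176, 0.2585, 0.2993]
```

View pics/s7.png

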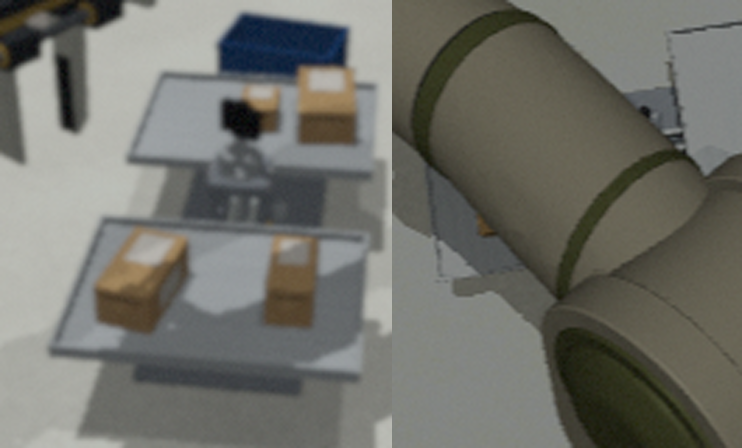

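The wing stands turned at (240,118), the cartons lie flat and both pans look level. One numeric check of the knob and pans against the calibration.

```bash
python3 - <<'E'
from bench import arm
from h import *
s=arm.grab_frame("side");im=s["img"];C=np.array([.5455,-.0155])
g=cv2.cvtColor(im,cv2.COLOR_BGR2GRAY)[160:195,235:270]
n,_,st,ce=cv2.connectedComponentsWithStats((g<45).astype(np.uint8));i=1+st[1:,4].argmax();print("wing bbox",st[i,:4]+[235,160,0,0])
for pl in(.010,.014,.018):
  for k in(.8,1.05):
    a=np.radians(7.4)+k;X=np.array([np.cos(a),np.sin(a)])*.006;Y=np.array([-np.sin(a),np.cos(a)])*.022
    p=px(s,[[*(C+i*X+j*Y),z+pl] for i in(1,-1) for j in(1,-1) for z in(.15,.182)])
    print(pl,k,p.min(0).round(1),np.ptp(p,0).round(1))
f0=cv2.imread("pics/side0.png");a=np.radians(7.4);R=np.array([[np.cos(a),-np.sin(a)],[np.sin(a),np.cos(a)]])
def edge(img,u,v):  # strongest vertical gradient rows near v, averaged over columns
    g=cv2.GaussianBlur(cv2.cvtColor(img,cv2.COLOR_BGR2GRAY).astype(np.float32),(5,5),0)
    return g[int(v)-9:int(v)+10,int(u)-2:int(u)+3].mean(1)
for nm,y in(("left outer",.242),("right inner",-.058)):
  for x in(-.05,.03,.09):
    q=R@[x,y]+C;u,v=px(s,[*q,.1])[0];up=px(s,[*q,.11])[0][1]
    A,B=edge(f0,u,v),edge(im,u,v);ga,gb=[np.diff(e) for e in(A,B)]
    print(nm,x,"pred",v.round(1),"px/cm",(v-up).round(1),"dark edge before/now",int(v)-9+ga.argmin(),int(v)-9+gb.argmin())
E
```

```text
wing bbox [245 171  14  13]
0.01 0.8 [243.7 169.1] [14.3 18.7]
0.01 1.05 [242.6 169.6] [16.4 17.6]
0.014 0.8 [243.7 167.8] [14.3 18.7]
0.014 1.05 [242.6 168.3] [16.4 17.6]
0.018 0.8 [243.7 166.4] [14.3 18.7]
0.018 1.05 [242.6 166.9] [16.5 17.6]
left outer -0.05 pred 263.7 px/cm 3.5 dark edge before/now 264 264
left outer 0.03 pred 260.6 px/cm 3.5 dark edge before/now 261 261
left outer 0.09 pred 258.4 px/cm 3.5 dark edge before/now 258 259
right inner -0.05 pred 193.0 px/cm 3.1 dark edge before/now 194 194
right inner 0.03 pred 191.1 px/cm 3.0 dark edge before/now 190 191
right inner 0.09 pred 189.7 px/cm 3.0 dark edge before/now 190 190
```

```bash
python3 -c "
from bench import arm
print(arm.hand_in())"
```

```text
the job is handed in; nothing more can be done
None
```

The job is handed in, though the hand-in gave no verdict: 300 g + 200 g are in the left pan, 400 g + 100 g in the right, the beam is free and looks level, and the knob is turned about 60° and pushed down into the notches.

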